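Run the measuring slide home into the gauge

ROBOT

A 7-joint arm with a two-finger parallel gripper is mounted at the origin on a cart in front of the work surface, level with it; the furniture and walls round the work are solid. World frame = base frame: x ahead of the robot, y to its left, z up, the work surface at z = 0. Lengths are in m, angles in degrees, forces in N, time in s.
With the tool pointing down it reaches from about 0.425 to 0.875 m from the base axis. Payload 4.7 kg.
Tool frame: the origin (TCP) lies at the very end of the fingers, on their centre line; the grasp point (between the pads) lies 19 mm behind it; z points along the fingers, y is the direction in which the jaws open and shut (so a half turn about z gives the same grasp; the last joint's range is limited). The gripper opens to 87 mm and grips with 3 to 60 N. Pads are 19 mm wide; open, the fingers measure 117 mm over their backs; the gripper's body (75 mm by 190 mm) begins 51 mm behind the grasp point.
Start: joints at [-66.572, 18.392, -4.016, 83.108, 1.295, 78.541, -3.26], TCP at [0.25, 0.6, 0.196] pointing down, gripper open.
Joint ranges: [-163.93, 163.93], [-17.29, 119.83], [-79.2, 71.16], [3.27, 140.29], [-89.18, 269.18], [5.43, 117.66], [-154.24, 154.24]. Speed limits (degrees/s): [147.25, 147.25, 180, 180, 180, 180, 180].

INTERFACE

Orientations are given as [roll, pitch, yaw] about the fixed x, y, z axes, in that order (R = Rz(yaw) Ry(pitch) Rx(roll)).
In Python, from cell import * gives the robot as it stands.
- The arm moves only by the tool arm_command, never from a script. Its argument "targets" is a list that holds one entry, the list of rows, each a list of 7 numbers: the shift along the tool's x, y, z in m, then the turn, a rotation vector about the tool's x, y, z in degrees, then the gripper's target within -1 to 1 (shut at 1, half-way at 0, fully open at -1). In form: [[[tx, ty, tz, rx, ry, rz, claw], ...]]. A call has 1 to 10 rows; each row is the pose to reach, as a shift and turn from the pose commanded when the call began, along the tool's axes at that moment; what a row does not reach only later rows make up. A row lasts 1/10 s, in which the tool goes at most 50 mm and 8.59 degrees, less where a joint would pass 70% of its speed; a pose out of reach is approached as far as the arm can. A call with a gripper value outside its range is refused whole. The fingers move at their own pace and stop on an object; "newtons" is the grip in N (left out, the last holds). Time passes only in rows, so rows that repeat a pose let the fingers close. It gives the time, the measured TCP pose, the force and the opening at its end, in the units of the state.
- get_obs(): the state, without advancing time (a new reading comes with each control period).
- read_camera(name): name is "scene" or "top" or "wrist"; returns a dict with "img" (384x512x3 uint8, red, green, blue), "z_map" (384x512 float32, m along the optical axis (not along the pixel's ray), 0 where there is no reading), "K" (3x3 intrinsics, pixels), "origin" and "attitude" of the camera in the world. Camera axes: x right, y down, z forward; pixel columns grow to the right and rows downward; lengths in m; the calibration is good to about 2 mm. A picture is of the moment at which its call begins.
- sign_off(): hands the job in, once; it reports no verdict.
Trained networks look in the newest picture that a camera, given by its name, has taken for a name from the list of things; names that differ only in an ending like _2 or _b are one class to them, and where a whole thing is asked for, a point or a joint stands for the part that bears it (a point fixed in the world has none). Each returns a list of dicts, best first, with "conf" (0 to 1); they miss things now and then, are a little off and sometimes report something else, mostly with a low value. They report only what shows in the picture. A call takes as long as a camera call. They do not tell look-alikes from the thing itself.
- search_frame(thing, camera): "position" ([column, row] in pixels, amid what is visible of it).
The state is a dict: "time_s": time; "qpos": joint angles; "joint_velocities": joint speeds; "effort": joint torques, N m; "tool_pos": TCP position; "tool_rot": TCP orientation; "force": force on the tool from outside, world axes, zero at the start; "wrist_torque": the same for the moment, N m; "grip_width": finger opening in m.
Only numpy, scipy, OpenCV 4.12 (cv2) and the standard library are available. Lean on these libraries where they do the work, as an engineer would, in place of code of your own. Each camera call takes 0.05 s, during which the arm holds its last target.

TASK

The steel cup with the red band sits on the carriage of the measuring slide. Press the orange release pad down with the fingertips and, keeping it held down all the way, push the carriage along its rails to the end stop so that the cup stands between the two gauge heads; then let the pad come up so that the carriage locks there, and move clear. Grasp nothing, do not touch the cup, which stays seated in its nest, and leave everything else on the bench where it is.

Things in the scene. Friction and masses are not known exactly. Their poses are not given: they have to be found in the camera images.
- slide_base: Fixed part of the measuring slide: aluminium base plate 304 x 80 x 10 mm flat on the bench, with two rails and, along one long side (y = -44 to -52 mm, 25 mm high), a dark toothed lock rack. Origin: centre of its underside. x axis: the travel direction, from load end to end stop; z up. Two black-and-blue gauge heads, 70 mm high, 36 x 30 mm, stand centred at x = +80, y = -75 and +75 mm.
- carriage (a joint): Travel of the carriage along the base's x, in m: 0 load end (start), 0.120 against the end stop. Friction about 2.5 N, no spring. It is captive on the rails: a plate 135 x 76 mm, top 30 mm above the bench, with orange pad at the rear, cross rib, and nest with the cup in front. With the pad up, a pawl locks it to the rack (1 mm play); notches every 12 mm, the last at 0.120.
- release_pad (a joint): How far the pad is pressed down, in m: 0 up, 0.007 bottomed on a rigid stop. Pressed more than 0.0045 the pawl clears the rack and the carriage is free. The spring needs about 2.6 N to start and 6 N to bottom; it lifts the pad by itself when let go, fully up only where the pawl finds a notch.
- pad_top (a point): Centre of the orange release pad's top face; rides on the carriage. 39 mm above the bench when up, 32 mm bottomed. The pad is 42 mm long along the travel (21 mm either side) and 72 mm across it (43 mm towards the rack, 29 mm away from it). The rear face of the push rib stands 23 mm ahead (base +x) and rises 20 mm above the pad. Axes as the base's.
- push_rib (a point): Middle of the top edge of the push rib's rear face; rides on the carriage. The rib is an aluminium cross bar 12 mm thick, 76 mm wide, its top 59 mm above the bench, between pad and nest; pushed from the pad's side it drives the carriage towards the stop. Axes as the base's.
- nest (a point): Centre of the nest floor on the carriage, 30 mm above the bench and 73 mm ahead of the pad's centre, where the cup stands inside a low aluminium ring 75 mm wide and 5 mm high with about 2 mm of clearance.
- stop_face (a point): Centre of the face of the black rubber bumper on the grey end stop block (44 mm high) at the end of the base; 27 mm above the bench. The carriage's front edge meets it at a travel of 0.120.
- cup: Turned steel cup with a red band, 64 mm diameter, 40 mm high, loose, about 0.26 kg, standing upright in the nest of the carriage (its top is 70 mm above the bench). Origin: centre of its underside.
- mid_cup: Another steel cup with a red band, 60 mm diameter, 52 mm high, standing on the bench beside the slide, on the side away from its rack (bystander). Origin: centre of its underside.
- tall_cup: Plain steel cup, 48 mm diameter, 66 mm high, on the bench (bystander). Origin: centre of its underside.
- mouse: Computer mouse, 99 x 56 x 41 mm (bystander). Origin: centre of its underside.
- oil: Small white bottle with red spout, 42 mm diameter, 126 mm high (bystander). Origin: centre of its underside.
- tape: Roll of blue masking tape lying flat, 92 mm diameter, 19 mm high (bystander). Origin: centre of its underside.
- motor: Loose stepper motor lying on its side, 67 x 42 x 42 mm (bystander). Origin: centre of its underside.
- fuse_carton: Small white carton, 55 x 85 x 32 mm (bystander). Origin: centre of its underside.
- star_knob: Black three-lobe knob, 35 x 32 x 16 mm, lying beside the slide on its rack side (bystander). Origin: centre of its underside.
- flux: Small white bottle with black cap, 32 mm diameter, 75 mm high (bystander). Origin: centre of its underside.
- bracket: Dark angle bracket, 30 x 44 x 30 mm (bystander). Origin: centre of its underside.
Mind the look-alikes: they are no part of the job. Leave any purple look-alike of the cup alone.

How it is judged (in metres and radians):
On the way, in this order (a step that is already met when the one before it is completed fails the run):
1. the release pad is pressed down while the carriage is still at the load end (value of joint release_pad above 0.0045 m and value of joint carriage below 0.01 m), for 0.1 s.
2. the carriage travels along the rails with the pad held down (value of joint release_pad above 0.0045 m and value of joint carriage between 0.045 and 0.105 m), for 0.1 s.
3. the carriage reaches the end stop with the pad still held down (value of joint release_pad above 0.0045 m and value of joint carriage above 0.117 m), for 0.1 s.
At the end, for the whole second after the job is handed in: The carriage rests at the end stop (travel 0.117 m or more of 0.120), the release pad is up (pressed less than 1.5 mm, so the pawl is in the last notch), and the cup stands upright and still in its nest (within 5 mm of the nest centre, not raised by 4 mm, tilt under 0.08 rad) (value of joint carriage above 0.117 m and value of joint release_pad below 0.0015 m and velocity of joint carriage below 0.005 m/s and horizontal distance between cup and nest below 0.005 m and z of cup in the frame of slide_base below 0.034 m and angle between cup's own z axis and vertical below 0.08 rad and linear speed of cup below 0.02 m/s); the robot touches nothing.
It fails at once if the pad comes up and the carriage locks on the way (value of joint carriage between 0.006 and 0.112 m and value of joint release_pad below 0.002 m).
It fails at once if the cup is touched by the robot (contact force between any of the fingers, the arm and cup above 0.5 N).
It fails at once if the cup is lifted out of its nest or tipped (z of cup in the frame of slide_base above 0.036 m or angle between cup's own z axis and vertical above 0.2 rad).
It fails at once if something else on the bench is moved by more than 15 mm (distance of any of tall_cup, mid_cup, mouse, oil, tape, motor, fuse_carton, star_knob, bracket, flux from where it was at the start of the episode above 0.015 m).
It also fails if it takes over 38 s, if anything falls off the work surface, if the arm or the gripper's body presses on something with over 40 N, if the wrist force passes 120 N, or if a joint passes its speed limit or range.

## Working session

There is one attempt and no reset: what is moved stays moved. The work goes in short steps, Python scripts to look and compute and a tool call to move; the robot and the scene stay as the last step left them, time stands still between calls to the robot, and variables do not carry over. Pictures are saved under pics/ and viewed, and the job is handed in when it is done.

Besides the shell and the picture viewer there is one more tool, called after "Call:" as name([rows], argument=value, ...), one row to a line, values as JSON. arm_command: Moves the arm, as the interface text tells. Its arguments: {"type":"object","properties":{"targets":{"type":"array","items":{"type":"array","items":{"type":"array","items":{"type":"number"}}}},"newtons":{"type":"number"}},"required":["targets"]}

```bash
mkdir -p pics; ls
cat > h.py <<'E'
from cell import *
import numpy as np, cv2
from scipy.spatial.transform import Rotation as R
def cam(n,save=None):
    c=read_camera(n)
    if save: cv2.imwrite('pics/'+save+'.png',cv2.cvtColor(c['img'],cv2.COLOR_RGB2BGR))
    return c
def att(c):
    a=np.array(c['attitude'],float)
    return a if a.shape==(3,3) else R.from_euler('xyz',a,degrees=True).as_matrix()
def world(c,u,v,z=None):
    K=c['K'];d=np.array([(u-K[0,2])/K[0,0],(v-K[1,2])/K[1,1],1.])
    if z is None: z=c['z_map'][int(round(v)),int(round(u))]
    return np.array(c['origin'])+att(c)@(d*z)
def worldz(c,u,v,h):
    K=c['K'];d=att(c)@np.array([(u-K[0,2])/K[0,0],(v-K[1,2])/K[1,1],1.]);o=np.array(c['origin'])
    return o+d*(h-o[2])/d[2]
E
python3 - <<'E'
from h import *
for n in ['top','scene']:
    c=cam(n,n+'0'); print(n,c['origin'],c['attitude'],c['K'])
    np.savez(n+'0.npz',**c)
    for t in ['slide_base','release_pad','push_rib','nest','cup','mid_cup','stop_face','star_knob','pad_top']:
        r=search_frame(t,n)
        for d in r[:3]:
            u,v=d['position']; print(t,round(d['conf'],2),np.round([u,v]),np.round(world(c,u,v),3))
print(get_obs())
E
```

```text
pics
top [0.53277293 0.0539943  1.29951154] [-176.08525428    1.23198646  -91.51677435] [[367.62860038   0.         251.20706333]
 [  0.         367.62860038 195.68329648]
 [  0.           0.           1.        ]]
slide_base 0.65 [147. 225.] [0.529 0.447 0.019]
slide_base 0.61 [318. 210.] [ 0.564 -0.152  0.007]
slide_base 0.59 [396. 248.] [ 0.427 -0.411  0.02 ]
release_pad 0.82 [268. 210.] [0.568 0.023 0.044]
push_rib 0.68 [271. 211.] [0.565 0.011 0.035]
nest 0.97 [275. 208.] [ 0.575 -0.001  0.06 ]
nest 0.19 [144. 226.] [0.527 0.455 0.031]
cup 0.58 [287. 207.] [ 0.576 -0.042  0.042]
cup 0.58 [237. 191.] [0.638 0.128 0.01 ]
cup 0.5 [259. 246.] [0.444 0.056 0.011]
mid_cup 0.75 [296. 178.] [ 0.68  -0.079  0.014]
stop_face 0.97 [314. 210.] [ 0.565 -0.14   0.008]
star_knob 0.64 [289. 235.] [ 0.481 -0.047  0.014]
pad_top 0.79 [266. 210.] [0.568 0.029 0.042]
pad_top 0.54 [181. 264.] [0.398 0.318 0.064]
pad_top 0.48 [288. 208.] [ 0.573 -0.046  0.038]
scene [-0.54426134 -0.63205588  1.20053387] [-129.95624958   -1.04213644  -56.7939935 ] [[418.38210819   0.         251.87169022]
 [  0.      
[... 718 characters left out ...]
33 0.045]
{'time_s': 1.0, 'qpos': array([-66.574349  ,  18.39075724,  -4.01495897,  83.10822231,
         1.29461627,  78.54268329,  -3.26264636]), 'joint_velocities': array([-0.08077706, -0.00122919, -0.01381719, -0.04340181, -0.02849713,
        0.0670473 , -0.00363738]), 'effort': array([ 5.16465752e-04, -4.91109037e+01, -4.02745195e-01, -3.12787378e+01,
       -6.38101227e-02,  3.36474669e-02,  1.44282427e-05]), 'tool_pos': array([0.25001883, 0.59999867, 0.19609371]), 'tool_rot': array([1.79996553e+02, 2.86743751e-03, 1.57379355e+02]), 'force': array([-0.55880175, -0.49584027, -1.0865018 ]), 'wrist_torque': array([-0.01527581,  0.02934252, -0.002981  ]), 'grip_width': 0.0868503830499444}
```

Run:
```python
import cv2
a=cv2.imread('pics/top0.png');b=cv2.imread('pics/scene0.png')
cv2.imwrite('pics/topcrop.png',cv2.resize(a[150:290,200:350],None,fx=5,fy=5,interpolation=cv2.INTER_CUBIC)[:600])
cv2.imwrite('pics/scenecrop.png',cv2.resize(b[160:270,210:350],None,fx=5,fy=5,interpolation=cv2.INTER_CUBIC))
```

```text
(no output)
```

View pics/top0.png

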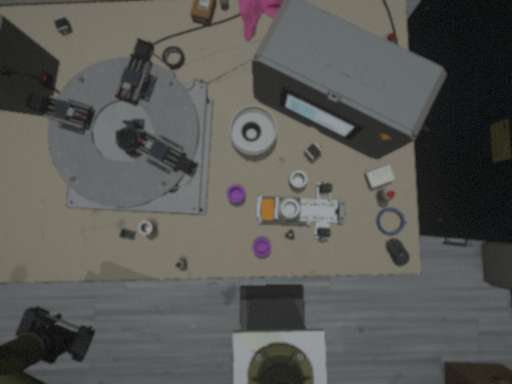

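View pics/topcrop.png

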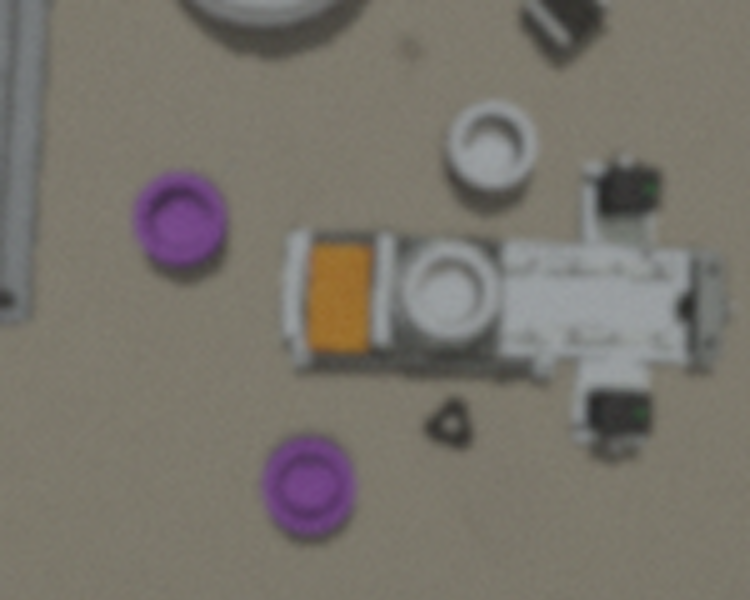

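View pics/scenecrop.png

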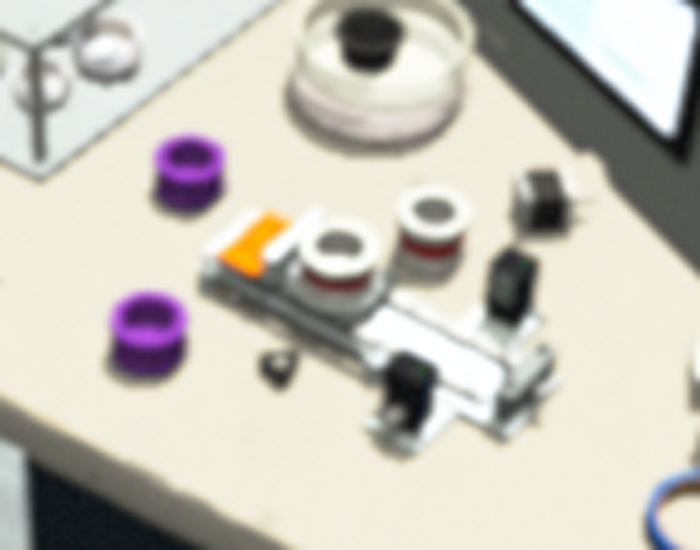

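Run:
```python
from h import *
c=dict(np.load('top0.npz'));im=c['img'].astype(int)
K=c['K'];vv,uu=np.mgrid[0:384,0:512]
d=np.stack([(uu-K[0,2])/K[0,0],(vv-K[1,2])/K[1,1],np.ones_like(uu)],-1)*c['z_map'][...,None]
W=d@att(c).T+np.array(c['origin'])
m=(im[...,0]>120)&(im[...,2]<90)&(im[...,0]-im[...,2]>70)
m&=(abs(uu-268)<20)&(abs(vv-210)<20)
us,vs=uu[m],vv[m];print(m.sum(),us.mean(),vs.mean(),us.min(),us.max(),vs.min(),vs.max(),np.median(W[m][:,2]))
P=worldz(c,us.mean(),vs.mean(),.039);print('pad centroid',P)
# whites of slide: direction by orange rect & base plate
r=cv2.minAreaRect(np.array([worldz(c,u,v,.039)[:2]*1000 for u,v in zip(us,vs)],np.float32));print(r)
# far end stop: 
print('corr heights',[(y,round(float(np.nanmax(W[...,2][(abs(W[...,1]-y)<.03)&(W[...,0]>.3)&(W[...,0]<.72)&(c['z_map']>0)])),3)) for y in np.arange(-.2,.55,.06)])
# cup
for n,u,v in [('stop',314,210)]: print(n,worldz(c,u,v,.027))
```

```text
227 267.33920704845815 209.11894273127754 262 273 199 219 0.03943259891129558
pad centroid [0.57207577 0.02477393 0.039     ]
((572.513671875, 24.226831436157227), (37.67754364013672, 68.59127044677734), 88.25157928466797)
corr heights [(np.float64(-0.2), 0.076), (np.float64(-0.14), 0.074), (np.float64(-0.08000000000000002), 0.075), (np.float64(-0.020000000000000018), 0.075), (np.float64(0.03999999999999998), 0.047), (np.float64(0.09999999999999998), 0.047), (np.float64(0.15999999999999998), 0.045), (np.float64(0.21999999999999997), 0.356), (np.float64(0.27999999999999997), 0.355), (np.float64(0.34), 0.355), (np.float64(0.39999999999999997), 0.287), (np.float64(0.4599999999999999), 0.287), (np.float64(0.52), 0.287)]
stop [ 0.56504748 -0.13614682  0.027     ]
```

Run:
```python
from h import *
c=dict(np.load('top0.npz'))
K=c['K'];vv,uu=np.mgrid[0:384,0:512]
d=np.stack([(uu-K[0,2])/K[0,0],(vv-K[1,2])/K[1,1],np.ones_like(uu)],-1)*c['z_map'][...,None]
W=d@att(c).T+np.array(c['origin'])
for y in np.arange(-.2,.6,.05):
    s=(abs(W[...,1]-y)<.03)&(W[...,0]>.3)&(W[...,2]>.12)&(c['z_map']>0)
    print(round(y,2),W[s][:,0].min().round(3) if s.any() else None)
# slide axis: edge of white base pixels height>.005
T=R.from_euler('xyz',[180,0,157.379],degrees=True).as_matrix()
p0=np.array([.25,.6,.1961])
for yaw in (90,88):
  T1=R.from_euler('xyz',[180,0,yaw],degrees=True).as_matrix()
  print(T.T@(np.array([.575,.045,.26])-p0), R.from_matrix(T.T@T1).as_rotvec(degrees=True))
```

```text
-0.2 0.8
-0.15 0.828
-0.1 0.854
-0.05 0.882
-0.0 0.912
0.05 0.947
0.1 None
0.15 None
0.2 0.66
0.25 0.559
0.3 0.563
0.35 0.567
0.4 0.569
0.45 0.573
0.5 0.578
0.55 0.582
[-0.51346921 -0.38729752 -0.0639    ] [ 1.34959037e-30 -8.25154767e-15  6.73790000e+01]
[-0.51346921 -0.38729752 -0.0639    ] [ 4.56851328e-31 -8.49647703e-15  6.93790000e+01]
```

Call:
arm_command([
  [[-0.03,-0.026,-0.02,0,0,7,1],[-0.06,-0.052,-0.04,0,0,14,1],[-0.09,-0.078,-0.064,0,0,21,1],[-0.12,-0.105,-0.064,0,0,28,1],[-0.15,-0.132,-0.064,0,0,35,1],[-0.18,-0.158,-0.064,0,0,42,1],[-0.21,-0.185,-0.064,0,0,49,1],[-0.24,-0.212,-0.064,0,0,56,1],[-0.27,-0.238,-0.064,0,0,63,1],[-0.292,-0.258,-0.064,0,0,68.4,1]],
], newtons=20)

```text
time_s: 2.0
tool_pos: [0.4215, 0.2468, 0.2605]
tool_rot: [179.9, -0.0, 88.6]
force: [-0.2, 0.3, 0.2]
grip_width: 0.0151
```

Call:
arm_command([
  [[-0.035,0.03,0,0,0,0,1],[-0.07,0.06,0,0,0,0,1],[-0.105,0.09,0,0,0,0,1],[-0.14,0.12,0,0,0,0,1],[-0.175,0.15,0,0,0,0,1],[-0.184,0.158,0,0,0,0,1],[-0.184,0.158,0,0,0,0,1]],
])

```text
time_s: 2.7
tool_pos: [0.5758, 0.0603, 0.2598]
tool_rot: [-180.0, 0.1, 88.7]
force: [0.1, 0.1, -0.2]
grip_width: 0.0006
```

Run:
```python
from h import *
c=cam('wrist','w1');np.savez('w1.npz',**c);print(c['origin'],c['attitude'],get_obs()['tool_pos'],get_obs()['tool_rot'],get_obs()['grip_width'],get_obs()['force'])
```

```text
[0.57744439 0.13145058 0.44922765] [ 1.65085150e+02 -4.50956322e-02 -1.28518176e+00] [0.57487578 0.06283713 0.25983709] [-1.79957061e+02 -1.94208591e-02  8.89133994e+01] 0.00019317848972586523 [-0.01953105  0.81763244  0.48085434]
```

View pics/w1.png

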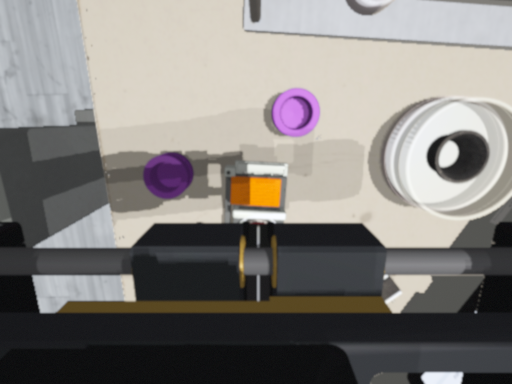

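Run:
```python
from h import *
c=dict(np.load('w1.npz'));im=c['img'].astype(int)
K=c['K'];vv,uu=np.mgrid[0:384,0:512]
d=np.stack([(uu-K[0,2])/K[0,0],(vv-K[1,2])/K[1,1],np.ones_like(uu)],-1)*c['z_map'][...,None]
W=d@att(c).T+np.array(c['origin'])
m=(im[...,0]>170)&(im[...,2]<70)&(abs(uu-257)<40)&(abs(vv-192)<30)
print(m.sum(),np.median(W[m],0))
pts=W[m];print(cv2.minAreaRect((pts[:,:2]*1000).astype(np.float32)), np.percentile(pts,[1,99],axis=0))
for u in (250,265,275): print(u,[(v,*np.round(W[v,u],3)) for v in range(158,224,4)])
a=cv2.imread('pics/w1.png');cv2.imwrite('pics/w1c.png',cv2.resize(a[140:240,190:320],None,fx=6,fy=6,interpolation=cv2.INTER_CUBIC))
```

```text
871 [0.58420296 0.02776516 0.04003956]
((588.7943115234375, 67.34188842773438), (124.76807403564453, 45.4734992980957), 83.41449737548828) [[0.56237062 0.00592619 0.03069856]
 [0.60605266 0.04780107 0.04256113]]
250 [(158, np.float64(0.564), np.float64(0.071), np.float64(0.001)), (162, np.float64(0.564), np.float64(0.066), np.float64(0.007)), (166, np.float64(0.565), np.float64(0.063), np.float64(0.028)), (170, np.float64(0.565), np.float64(0.057), np.float64(0.027)), (174, np.float64(0.564), np.float64(0.048), np.float64(0.01)), (178, np.float64(0.565), np.float64(0.048), np.float64(0.041)), (182, np.float64(0.565), np.float64(0.042), np.float64(0.04)), (186, np.float64(0.564), np.float64(0.036), np.float64(0.041)), (190, np.float64(0.564), np.float64(0.03), np.float64(0.039)), (194, np.float64(0.564), np.float64(0.025), np.float64(0.041)), (198, np.float64(0.564), np.float64(0.019), np.float64(0.041)), (202, np.float64(0.564), np.float64(0.012), np.float64(0.04)), (206, np.float64(0.563), np.float64(0.003), np.float64(0.03)), (210, np.float64(0.564), np.float64(0.004), np.float64(0
[... 1657 characters left out ...]
float64(0.033)), (182, np.float64(0.6), np.float64(0.041), np.float64(0.039)), (186, np.float64(0.6), np.float64(0.035), np.float64(0.04)), (190, np.float64(0.6), np.float64(0.029), np.float64(0.039)), (194, np.float64(0.6), np.float64(0.024), np.float64(0.04)), (198, np.float64(0.577), np.float64(0.131), np.float64(0.449)), (202, np.float64(0.6), np.float64(0.012), np.float64(0.04)), (206, np.float64(0.6), np.float64(0.006), np.float64(0.041)), (210, np.float64(0.6), np.float64(0.002), np.float64(0.047)), (214, np.float64(0.599), np.float64(-0.0), np.float64(0.06)), (218, np.float64(0.599), np.float64(-0.006), np.float64(0.06)), (222, np.float64(0.6), np.float64(-0.022), np.float64(0.034))]
```

View pics/w1c.png

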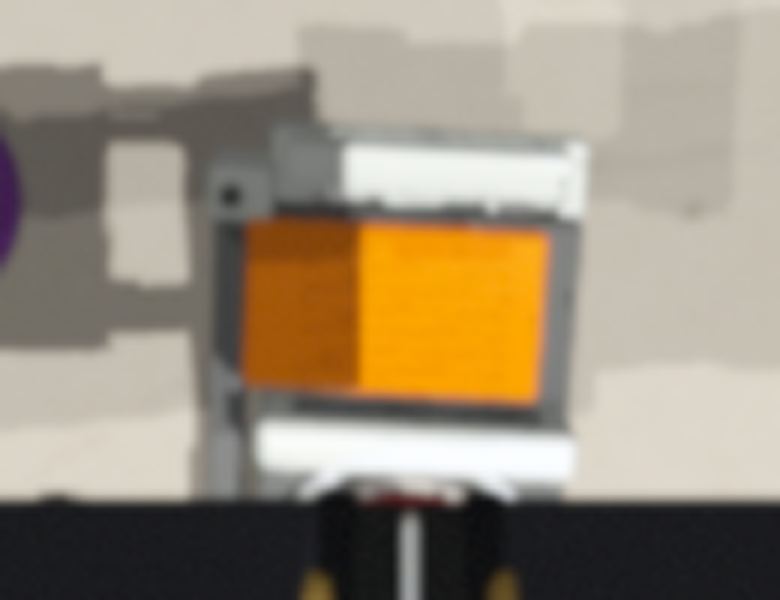

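Run:
```python
from h import *
c=dict(np.load('w1.npz'))
def q(x,y,h): return worldz(c,190+(x+.5)/6-.5,140+(y+.5)/6-.5,h)
A=[q(245,218,.039),q(550,232,.039),q(541,402,.039),q(240,385,.039)];print(np.round(A,4))
ctr=np.mean(A,0)
B=[q(258,425,.059),q(575,433,.059)];print('rib',np.round(B,4))
for p,r in [(A[0],A[1]),(A[3],A[2]),B]:
  d=r-p;print('len',np.linalg.norm(d),'ang base y',np.degrees(np.arctan2(d[1],d[0])))
e=A[0]+A[1]-A[2]-A[3];print('travel back ang',np.degrees(np.arctan2(e[1],e[0])),ctr)
# base axis from top cam: pad centroid to gauge, stop edges
t=dict(np.load('top0.npz'))
f=lambda x,y,h: worldz(t,200+(x+.5)/5-.5,150+(y+.5)/5-.5,h)
s=f(686,305,.027);cu=f(448,293,.07);h1=f(629,190,.07);h2=f(621,411,.07)
print('stop',s,'cup',cu,'heads',h1,h2,(h1+h2)/2,np.degrees(np.arctan2(*(h1-h2)[[1,0]])))
```

```text
[[0.5369 0.0514 0.039 ]
 [0.6093 0.0464 0.039 ]
 [0.607  0.0041 0.039 ]
 [0.5337 0.0101 0.039 ]]
rib [[0.5396 0.0062 0.059 ]
 [0.6135 0.0025 0.059 ]]
len 0.072611739407399 ang base y -3.9702930842182154
len 0.0735492043446156 ang base y -4.675244724954698
len 0.07399769289369922 ang base y -2.817903165651264
travel back ang 86.29111864279503 [0.57173716 0.02796524 0.039     ]
stop [ 0.56086297 -0.21428116  0.027     ] cup [ 0.57219475 -0.04748648  0.07      ] heads [ 0.63774811 -0.17054477  0.07      ] [ 0.49084828 -0.1593484   0.07      ] [ 0.56429819 -0.16494659  0.07      ] -4.358529038062591
```

Call:
arm_command([
  [[-0.021,0.001,0.03,0,0,1.5,1],[-0.041,0.002,0.06,0,0,3,1],[-0.041,0.002,0.1,0,0,3,1],[-0.041,0.002,0.14,0,0,3,1],[-0.041,0.002,0.17,0,0,3,1],[-0.041,0.002,0.19,0,0,3,1],[-0.041,0.002,0.19,0,0,3,1],[-0.041,0.002,0.19,0,0,3,1]],
])

```text
time_s: 3.55
tool_pos: [0.5761, 0.0239, 0.0706]
tool_rot: [-180.0, -0.1, 86.1]
force: [-0.4, 0.5, 1.1]
grip_width: 0.0006
```

Run:
```python
from h import *
o=get_obs();print(o['tool_pos'],o['tool_rot'],o['force'],o['time_s'])
c=cam('wrist','w2');np.savez('w2.npz',**c)
s=cam('scene','s2')
cv2.imwrite('pics/s2c.png',cv2.resize(cv2.imread('pics/s2.png')[140:260,200:330],None,fx=5,fy=5,interpolation=cv2.INTER_CUBIC))
```

```text
[0.5760771  0.02385839 0.07062584] [-1.79995837e+02 -6.15432222e-02  8.61317775e+01] [-0.388504    0.50863451  1.14313977] 3.55
```

View pics/w2.png

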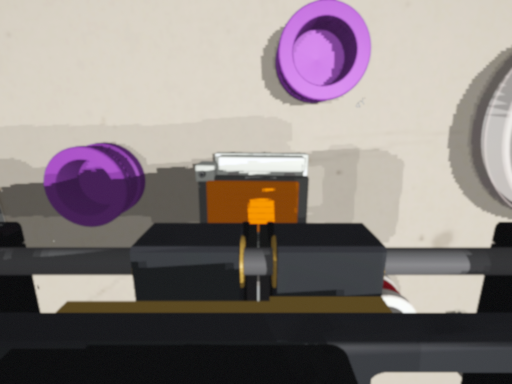

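View pics/s2c.png

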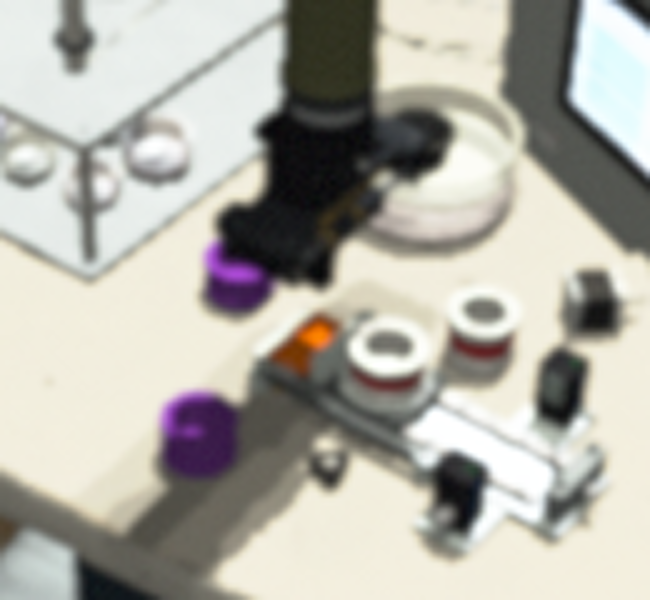

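Call:
arm_command([
  [[0,0,0.01,0,0,0,1],[0,0,0.02,0,0,0,1],[0,0,0.027,0,0,0,1],[0,0,0.03,0,0,0,1],[0,0,0.033,0,0,0,1],[0,0,0.033,0,0,0,1]],
])

```text
time_s: 4.25
tool_pos: [0.5761, 0.0216, 0.0366]
tool_rot: [-180.0, 0.0, 86.0]
force: [-0.1, -0.0, 0.4]
grip_width: 0.0007
```

Call:
arm_command([
  [[0,0,0.001,0,0,0,1],[0,0,0.002,0,0,0,1],[0,0,0.003,0,0,0,1],[0,0,0.003,0,0,0,1]],
])

```text
time_s: 4.65
tool_pos: [0.5763, 0.0218, 0.034]
tool_rot: [180.0, -0.0, 86.0]
force: [0.3, 0.4, -0.6]
grip_width: 0.0009
```

Run:
```python
from h import *
for i in range(4):
    c=cam('wrist','w3');o=get_obs();print(o['tool_pos'].round(4),o['force'].round(2),o['wrist_torque'].round(2),o['effort'].round(1))
np.savez('w3.npz',**c)
cv2.imwrite('pics/w3c.png',cv2.resize(cv2.imread('pics/w3.png')[130:260,180:340],None,fx=4.5,fy=4.5,interpolation=cv2.INTER_CUBIC))
s=cam('scene','s3');cv2.imwrite('pics/s3c.png',cv2.resize(cv2.imread('pics/s3.png')[180:240,230:310],None,fx=9,fy=9,interpolation=cv2.INTER_CUBIC))
```

```text
[0.5763 0.0218 0.0341] [ 0.09 -0.08 -0.83] [-0.06  0.04 -0.01] [  0.  -40.5   5.  -26.9  -0.1   0.    0. ]
[0.5763 0.0217 0.0341] [ 0.48 -0.34 -1.24] [-0.11  0.08 -0.01] [ -0.  -40.5   5.  -26.8  -0.1   0.    0. ]
[0.5764 0.0217 0.0342] [ 0.82 -0.05 -0.56] [-0.07  0.07  0.01] [ -0.  -40.5   5.  -26.9  -0.1   0.    0. ]
[0.5764 0.0218 0.0342] [-0.48 -0.45  0.2 ] [-0.03  0.05 -0.06] [ -0.  -40.5   5.  -26.9  -0.1   0.    0. ]
```

View pics/w3c.png

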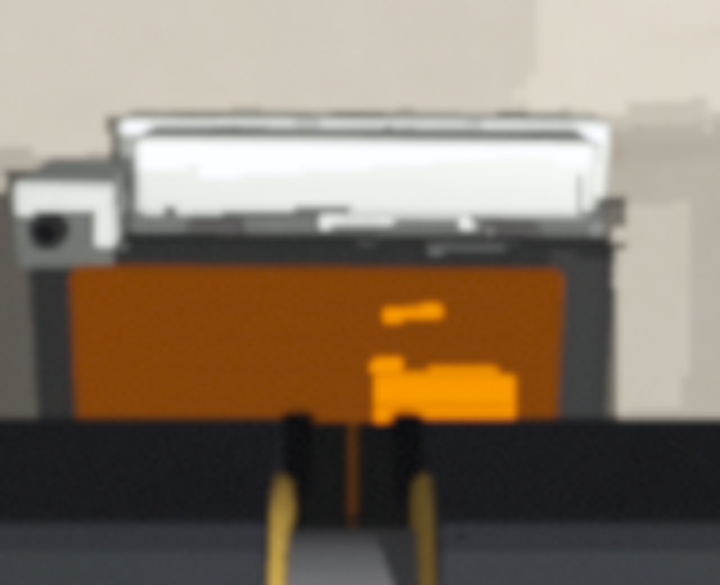

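View pics/s3c.png

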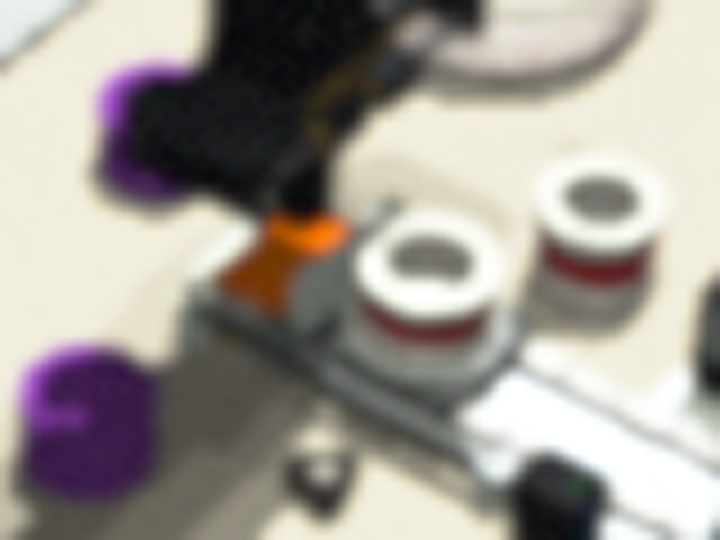

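Run:
```python
from h import *
c=dict(np.load('w3.npz'));im=c['img'].astype(int)
K=c['K'];vv,uu=np.mgrid[0:384,0:512]
d=np.stack([(uu-K[0,2])/K[0,0],(vv-K[1,2])/K[1,1],np.ones_like(uu)],-1)*c['z_map'][...,None]
W=d@att(c).T+np.array(c['origin'])
box=lambda x0,y0,x1,y1:(uu>180+x0/4.5)&(uu<180+x1/4.5)&(vv>130+y0/4.5)&(vv<130+y1/4.5)
for b in [(90,285,350,400),(160,150,560,200)]: print(np.median(W[box(*b)],0).round(4), W[box(*b)][:,2].std())
e=im[120:200,258];print([(int(v),*map(float,np.round(W[v,240],4))) for v in range(170,223,6)])
```

```text
[0.5589 0.038  0.04  ] 0.012856041268891252
[0.5807 0.0588 0.0269] 0.008904862795701064
[(170, 0.567, 0.059, 0.0268), (176, 0.5666, 0.0546, 0.0257), (182, 0.5662, 0.0504, 0.0256), (188, 0.5663, 0.0474, 0.031), (194, 0.5667, 0.0457, 0.0408), (200, 0.5663, 0.0415, 0.0398), (206, 0.566, 0.0375, 0.0404), (212, 0.5656, 0.0335, 0.0406), (218, 0.5652, 0.029, 0.0395)]
```

Call:
arm_command([
  [[0,0,0.001,0,0,0,1],[0,0,0.002,0,0,0,1],[0,0,0.003,0,0,0,1],[0,0,0.003,0,0,0,1]],
])

```text
time_s: 5.3
tool_pos: [0.5761, 0.0217, 0.0309]
tool_rot: [-180.0, 0.0, 86.0]
force: [-0.7, 0.6, -0.3]
grip_width: 0.0004
```

Run:
```python
from h import *
for n in ('wrist','scene'):
    c=cam(n,n+'4');np.savez(n+'4.npz',**c)
    o=get_obs();print(o['force'].round(2),o['tool_pos'].round(4))
    K=c['K'];vv,uu=np.mgrid[0:384,0:512]
    d=np.stack([(uu-K[0,2])/K[0,0],(vv-K[1,2])/K[1,1],np.ones_like(uu)],-1)*c['z_map'][...,None]
    W=d@att(c).T+np.array(c['origin'])
    if n=='wrist':
        for u in (240,250,258,264,272): print(u,[(int(v),*map(float,np.round(W[v,u],3))) for v in range(200,262,5)])
    else:
        cv2.imwrite('pics/s4c.png',cv2.resize(cv2.imread('pics/scene4.png')[175:235,230:310],None,fx=9,fy=9,interpolation=cv2.INTER_NEAREST))
        for v in range(188,212,2): print(v,[(u,*map(float,np.round(W[v,u],3))) for u in range(256,276,3)])
```

```text
[ 0.35 -0.17  0.43] [0.5762 0.0218 0.0309]
240 [(200, 0.566, 0.042, 0.04), (205, 0.566, 0.039, 0.04), (210, 0.566, 0.036, 0.041), (215, 0.566, 0.033, 0.041), (220, 0.565, 0.029, 0.04), (225, 0.573, 0.061, 0.135), (230, 0.574, 0.061, 0.139), (235, 0.574, 0.061, 0.143), (240, 0.574, 0.059, 0.142), (245, 0.574, 0.059, 0.145), (250, 0.574, 0.058, 0.146), (255, 0.574, 0.057, 0.148), (260, 0.574, 0.055, 0.148)]
250 [(200, 0.573, 0.042, 0.039), (205, 0.572, 0.039, 0.04), (210, 0.572, 0.035, 0.039), (215, 0.572, 0.032, 0.041), (220, 0.572, 0.029, 0.04), (225, 0.572, 0.032, 0.06), (230, 0.573, 0.033, 0.069), (235, 0.573, 0.032, 0.075), (240, 0.573, 0.032, 0.081), (245, 0.573, 0.032, 0.088), (250, 0.576, 0.056, 0.143), (255, 0.576, 0.055, 0.145), (260, 0.576, 0.054, 0.146)]
258 [(200, 0.578, 0.041, 0.039), (205, 0.578, 0.038, 0.04), (210, 0.577, 0.035, 0.04), (215, 0.577, 0.032, 0.04), (220, 0.577, 0.028, 0.04), (225, 0.577, 0.032, 0.06), (230, 0.577, 0.032, 0.067), (235, 0.577, 0.032, 0.075), (240, 0.577, 0.032, 0.082), (245, 0.577, 0.029, 0.082), (250, 0.579, 0.056, 0.143), (255, 0.579, 0.05
[... 2524 characters left out ...]
012, 0.064), (268, 0.641, 0.034, 0.005), (271, 0.594, -0.006, 0.059), (274, 0.591, -0.022, 0.07)]
206 [(256, 0.575, 0.055, 0.032), (259, 0.57, 0.037, 0.045), (262, 0.575, 0.025, 0.047), (265, 0.596, 0.023, 0.033), (268, 0.576, -0.003, 0.06), (271, 0.574, -0.018, 0.07), (274, 0.586, -0.025, 0.065)]
208 [(256, 0.557, 0.043, 0.04), (259, 0.564, 0.033, 0.04), (262, 0.571, 0.022, 0.04), (265, 0.56, 0.002, 0.059), (268, 0.564, -0.01, 0.062), (271, 0.56, -0.026, 0.072), (274, 0.582, -0.028, 0.058)]
210 [(256, 0.548, 0.037, 0.039), (259, 0.555, 0.027, 0.039), (262, 0.558, 0.015, 0.042), (265, 0.551, -0.004, 0.057), (268, 0.57, -0.007, 0.045), (271, 0.551, -0.031, 0.071), (274, 0.578, -0.031, 0.051)]
```

View pics/s4c.png

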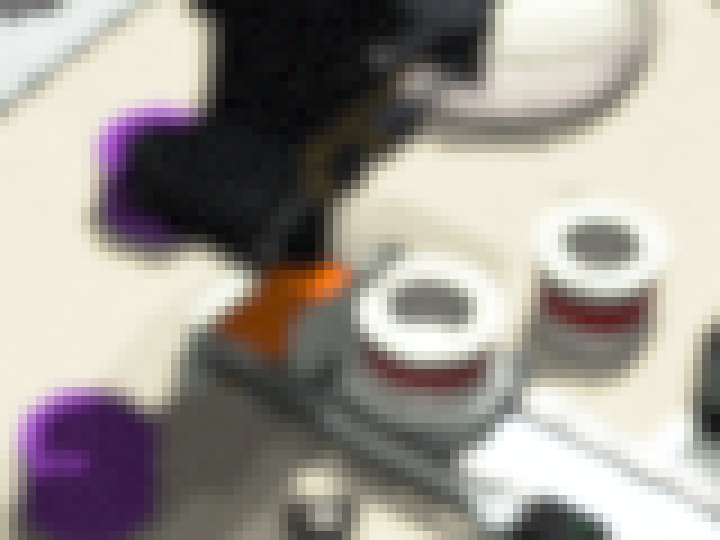

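Call:
arm_command([
  [[0,0,0.001,0,0,0,1],[0,0,0.002,0,0,0,1],[0,0,0.003,0,0,0,1],[0,0,0.003,0,0,0,1]],
])

```text
time_s: 5.8
tool_pos: [0.5761, 0.0217, 0.0278]
tool_rot: [-180.0, 0.0, 86.0]
force: [0.3, 0.3, 0.3]
grip_width: 0.0004
```

Call:
arm_command([
  [[0,0,0.001,0,0,0,1],[0,0,0.002,0,0,0,1],[0,0,0.003,0,0,0,1],[0,0,0.003,0,0,0,1]],
])

```text
time_s: 6.2
tool_pos: [0.5762, 0.0218, 0.0249]
tool_rot: [-180.0, 0.0, 86.0]
force: [0.3, -0.9, 0.0]
grip_width: 0.0008
```

Run:
```python
from h import *
c=cam('scene','scene5');w=cam('wrist','w5')
cv2.imwrite('pics/s5c.png',np.hstack([cv2.resize(cv2.imread('pics/scene4.png')[180:225,245:285],None,fx=10,fy=10,interpolation=cv2.INTER_CUBIC),cv2.resize(cv2.imread('pics/scene5.png')[180:225,245:285],None,fx=10,fy=10,interpolation=cv2.INTER_CUBIC)]))
for n,c in (('s',c),('w',w)):
    K=c['K'];vv,uu=np.mgrid[0:384,0:512]
    d=np.stack([(uu-K[0,2])/K[0,0],(vv-K[1,2])/K[1,1],np.ones_like(uu)],-1)*c['z_map'][...,None]
    W=d@att(c).T+np.array(c['origin'])
    if n=='s':
        for v in range(203,211): print(v,[(u,*map(float,np.round(W[v,u],3))) for u in range(258,269,2)])
    else:
        for u in (250,258,264): print(u,[(int(v),*map(float,np.round(W[v,u],3))) for v in range(212,232,2)])
```

```text
203 [(258, 0.484, -0.01, 0.147), (260, 0.564, 0.029, 0.069), (262, 0.565, 0.02, 0.073), (264, 0.568, 0.012, 0.075), (266, 0.582, 0.011, 0.066), (268, 0.651, 0.04, 0.001)]
204 [(258, 0.482, -0.011, 0.144), (260, 0.566, 0.03, 0.062), (262, 0.567, 0.021, 0.066), (264, 0.57, 0.013, 0.067), (266, 0.575, 0.007, 0.067), (268, 0.643, 0.035, 0.004)]
205 [(258, 0.486, -0.009, 0.134), (260, 0.57, 0.032, 0.052), (262, 0.563, 0.018, 0.065), (264, 0.573, 0.015, 0.059), (266, 0.58, 0.009, 0.057), (268, 0.579, -0.001, 0.063)]
206 [(258, 0.486, -0.009, 0.129), (260, 0.578, 0.037, 0.039), (262, 0.561, 0.017, 0.061), (264, 0.566, 0.01, 0.061), (266, 0.593, 0.017, 0.038), (268, 0.578, -0.002, 0.059)]
207 [(258, 0.564, 0.038, 0.043), (260, 0.572, 0.033, 0.04), (262, 0.578, 0.027, 0.038), (264, 0.568, 0.012, 0.053), (266, 0.563, -0.001, 0.063), (268, 0.572, -0.005, 0.059)]
208 [(258, 0.562, 0.036, 0.04), (260, 0.568, 0.03, 0.038), (262, 0.566, 0.019, 0.045), (264, 0.57, 0.012, 0.046), (266, 0.559, -0.003, 0.062), (268, 0.567, -0.008, 0.059)]
209 [(258, 0.552, 0.03, 0.045), (260, 0.558, 0.024, 0.043), (262
[... 419 characters left out ...]
(222, 0.572, 0.029, 0.04), (224, 0.573, 0.032, 0.052), (226, 0.573, 0.032, 0.055), (228, 0.573, 0.033, 0.06), (230, 0.573, 0.033, 0.063)]
258 [(212, 0.577, 0.035, 0.04), (214, 0.577, 0.034, 0.04), (216, 0.577, 0.033, 0.041), (218, 0.577, 0.032, 0.042), (220, 0.577, 0.03, 0.039), (222, 0.577, 0.029, 0.041), (224, 0.577, 0.032, 0.052), (226, 0.577, 0.032, 0.056), (228, 0.577, 0.032, 0.06), (230, 0.577, 0.032, 0.062)]
264 [(212, 0.581, 0.035, 0.04), (214, 0.581, 0.034, 0.04), (216, 0.581, 0.032, 0.039), (218, 0.581, 0.031, 0.041), (220, 0.581, 0.03, 0.039), (222, 0.581, 0.028, 0.039), (224, 0.581, 0.032, 0.052), (226, 0.581, 0.032, 0.056), (228, 0.581, 0.032, 0.059), (230, 0.581, 0.032, 0.063)]
```

View pics/s5c.png

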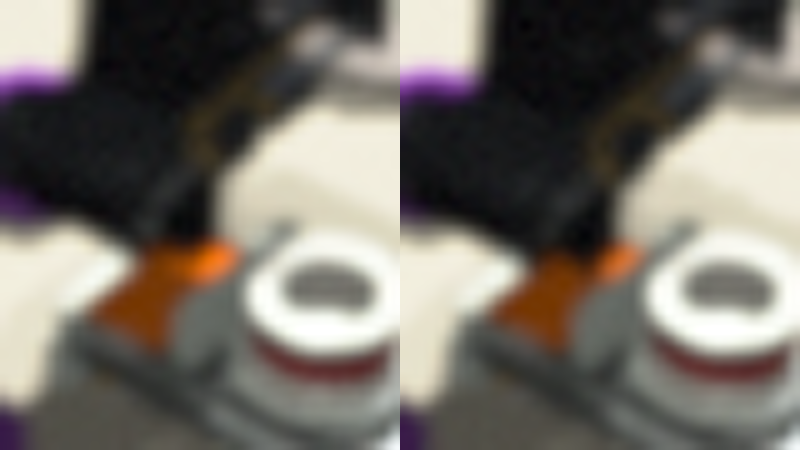

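Call:
arm_command([
  [[0,0,0.002,0,0,0,1],[0,0,0.004,0,0,0,1],[0,0,0.005,0,0,0,1],[0,0,0.006,0,0,0,1],[0,0,0.006,0,0,0,1]],
])

```text
time_s: 6.8
tool_pos: [0.5762, 0.0217, 0.0189]
tool_rot: [-180.0, 0.0, 86.0]
force: [-0.5, -0.4, -0.1]
grip_width: 0.0002
```

Call:
arm_command([
  [[0,0,0.001,0,0,0,1],[0,0,0.002,0,0,0,1],[0,0,0.003,0,0,0,1],[0,0,0.003,0,0,0,1]],
])

```text
time_s: 7.2
tool_pos: [0.5762, 0.0218, 0.0159]
tool_rot: [-180.0, -0.0, 86.0]
force: [0.6, 0.2, 0.2]
grip_width: 0.0002
```

Call:
arm_command([
  [[0,0,0.001,0,0,0,1],[0,0,0.002,0,0,0,1],[0,0,0.002,0,0,0,1]],
])

```text
time_s: 7.5
tool_pos: [0.5762, 0.0218, 0.0139]
tool_rot: [-180.0, 0.0, 86.0]
force: [-0.9, -0.4, 0.2]
grip_width: 0.0006
```

```bash
cat > chk.py <<'E'
from h import *
import sys
w=cam('wrist','w'+sys.argv[1])
K=w['K'];vv,uu=np.mgrid[0:384,0:512]
d=np.stack([(uu-K[0,2])/K[0,0],(vv-K[1,2])/K[1,1],np.ones_like(uu)],-1)*w['z_map'][...,None]
W=d@att(w).T+np.array(w['origin'])
o=get_obs();print(o['tool_pos'].round(4),o['force'].round(2))
for u in (235,258,280): print(u,[(int(v),*map(float,np.round(W[v,u],3))) for v in range(206,234,2)])
im=w['img'].astype(int);m=(im[...,0]>90)&(im[...,2]<60)&(im[...,0]-im[...,2]>70)&(abs(uu-257)<50)&(vv>150)&(vv<222)&(W[...,2]<.06)
print('pad z med',np.median(W[m][:,2]),m.sum(),'ymax',np.percentile(W[m][:,1],97))
E
python3 chk.py 6
```

```text
[0.5763 0.0217 0.014 ] [-0.11 -0.15 -0.22]
235 [(206, 0.565, 0.044, 0.04), (208, 0.564, 0.043, 0.04), (210, 0.564, 0.041, 0.04), (212, 0.564, 0.04, 0.041), (214, 0.564, 0.039, 0.04), (216, 0.564, 0.038, 0.041), (218, 0.564, 0.037, 0.041), (220, 0.564, 0.035, 0.04), (222, 0.564, 0.034, 0.04), (224, 0.572, 0.061, 0.117), (226, 0.572, 0.061, 0.119), (228, 0.572, 0.061, 0.12), (230, 0.572, 0.061, 0.122), (232, 0.572, 0.061, 0.124)]
258 [(206, 0.578, 0.043, 0.04), (208, 0.578, 0.042, 0.04), (210, 0.578, 0.04, 0.039), (212, 0.578, 0.039, 0.041), (214, 0.578, 0.038, 0.039), (216, 0.577, 0.036, 0.039), (218, 0.577, 0.036, 0.04), (220, 0.577, 0.034, 0.04), (222, 0.577, 0.033, 0.04), (224, 0.577, 0.032, 0.042), (226, 0.577, 0.033, 0.046), (228, 0.577, 0.032, 0.047), (230, 0.577, 0.033, 0.052), (232, 0.577, 0.033, 0.055)]
280 [(206, 0.591, 0.041, 0.039), (208, 0.591, 0.041, 0.04), (210, 0.591, 0.039, 0.039), (212, 0.591, 0.038, 0.04), (214, 0.59, 0.037, 0.04), (216, 0.59, 0.036, 0.04), (218, 0.59, 0.035, 0.04), (220, 0.59, 0.033, 0.04), (222, 0.59, 0.032, 0.04), (224, 0.586, 0.06, 0.118), (226, 0.586, 0.06, 0.119), (228, 0.586, 0.06, 0.12), (230, 0.586, 0.06, 0.123), (232, 0.585, 0.06, 0.125)]
pad z med 0.03986272412991855 2408 ymax 0.04812572745449194
```

Call:
arm_command([
  [[0,0,0.001,0,0,0,1],[0,0,0.002,0,0,0,1],[0,0,0.002,0,0,0,1]],
])

```text
time_s: 7.85
tool_pos: [0.5765, 0.0218, 0.0123]
tool_rot: [180.0, -0.0, 86.0]
force: [-0.5, 0.8, 3.3]
grip_width: 0.0002
```

```bash
python3 chk.py 7; python3 -c "
import cv2
cv2.imwrite('pics/w7c.png',cv2.resize(cv2.imread('pics/w7.png')[150:270,190:330],None,fx=5,fy=5,interpolation=cv2.INTER_CUBIC))"
```

```text
[0.5765 0.0217 0.0123] [-0.48 -0.89  2.9 ]
235 [(206, 0.565, 0.044, 0.04), (208, 0.565, 0.043, 0.04), (210, 0.565, 0.042, 0.04), (212, 0.565, 0.041, 0.04), (214, 0.565, 0.039, 0.04), (216, 0.565, 0.038, 0.04), (218, 0.564, 0.037, 0.04), (220, 0.564, 0.036, 0.04), (222, 0.564, 0.034, 0.039), (224, 0.572, 0.061, 0.116), (226, 0.572, 0.061, 0.117), (228, 0.572, 0.061, 0.118), (230, 0.573, 0.061, 0.121), (232, 0.573, 0.061, 0.121)]
258 [(206, 0.578, 0.043, 0.039), (208, 0.578, 0.042, 0.04), (210, 0.578, 0.04, 0.039), (212, 0.578, 0.039, 0.039), (214, 0.578, 0.038, 0.039), (216, 0.578, 0.037, 0.039), (218, 0.578, 0.036, 0.039), (220, 0.578, 0.034, 0.039), (222, 0.578, 0.033, 0.038), (224, 0.577, 0.032, 0.039), (226, 0.577, 0.032, 0.044), (228, 0.577, 0.032, 0.046), (230, 0.578, 0.033, 0.051), (232, 0.577, 0.032, 0.052)]
280 [(206, 0.591, 0.042, 0.039), (208, 0.591, 0.041, 0.039), (210, 0.591, 0.04, 0.04), (212, 0.591, 0.038, 0.039), (214, 0.591, 0.037, 0.038), (216, 0.591, 0.036, 0.04), (218, 0.591, 0.035, 0.039), (220, 0.591, 0.033, 0.038), (222, 0.59, 0.033, 0.04), (224, 0.586, 0.06, 0.117), (226, 0.586, 0.06, 0.117), (228, 0.586, 0.06, 0.12), (230, 0.586, 0.06, 0.121), (232, 0.586, 0.06, 0.122)]
pad z med 0.03923053355301166 2364 ymax 0.048042668554419736
```

View pics/w7c.png

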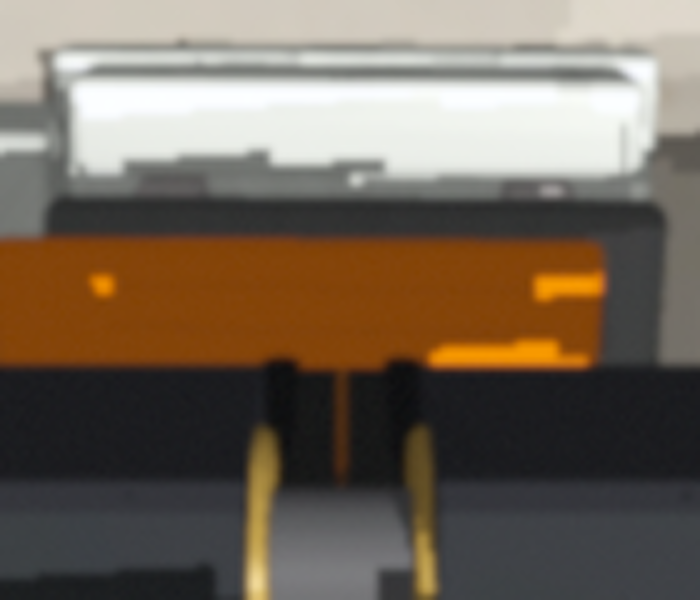

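Call:
arm_command([
  [[0,0,0.002,0,0,0,1],[0,0,0.004,0,0,0,1],[0,0,0.006,0,0,0,1],[0,0,0.006,0,0,0,1]],
])

```text
time_s: 8.3
tool_pos: [0.5765, 0.0218, 0.0061]
tool_rot: [180.0, -0.0, 86.0]
force: [-0.7, -0.3, 4.8]
grip_width: 0.0005
```

Call:
arm_command([
  [[0,0,0.001,0,0,0,1],[0,0,0.002,0,0,0,1],[0,0,0.003,0,0,0,1],[0,0,0.003,0,0,0,1]],
])

```text
time_s: 8.7
tool_pos: [0.5767, 0.0219, 0.0054]
tool_rot: [180.0, -0.1, 86.0]
force: [-6.1, 0.9, 19.0]
grip_width: 0.0002
```

```bash
python3 chk.py 8|grep -v '^2'
python3 - <<'E'
from h import *
c=cam('scene','s8')
cv2.imwrite('pics/s8c.png',cv2.resize(cv2.imread('pics/s8.png')[160:250,225:330],None,fx=6,fy=6,interpolation=cv2.INTER_CUBIC))
print(get_obs()['force'])
E
```

```text
[0.5767 0.0219 0.0054] [-6.25  0.16 17.68]
pad z med 0.03280657039333276 2303 ymax 0.048311998898656984
[-5.71501823 -0.05559766 19.17519409]
```

View pics/s8c.png

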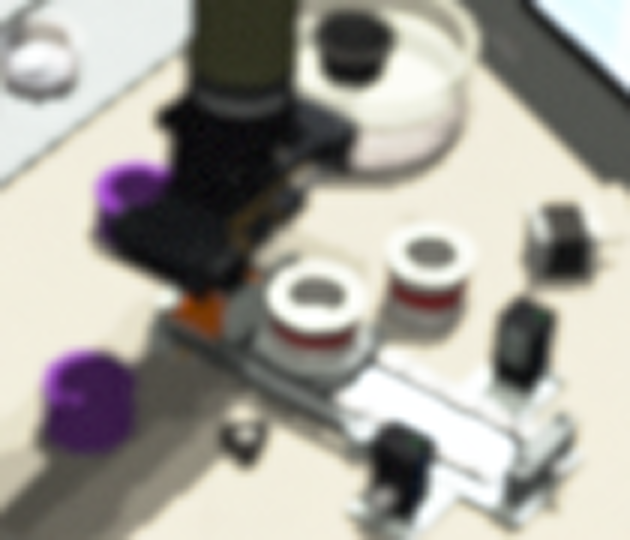

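Call:
arm_command([
  [[-0.002,0,0,0,0,0,1],[-0.005,0,0,0,0,0,1],[-0.009,0,0,0,0,0,1],[-0.013,0,0,0,0,0,1],[-0.017,0,0,0,0,0,1],[-0.02,0,0,0,0,0,1]],
])

```text
time_s: 9.4
tool_pos: [0.5753, 0.0035, 0.0054]
tool_rot: [180.0, -0.2, 86.0]
force: [-6.8, 4.5, 19.5]
grip_width: 0.0004
```

```bash
python3 chk.py 9|grep -v '^2'
```

```text
[0.5752 0.0027 0.0054] [-6.57  2.9  17.93]
pad z med 0.03277276826233541 2321 ymax 0.02986689048308751
```

Call:
arm_command([
  [[-0.004,0,0,0,0,0,1],[-0.009,0,0,0,0,0,1],[-0.014,0,0,0,0,0,1],[-0.019,0,0,0,0,0,1],[-0.024,0,0,0,0,0,1],[-0.029,0,0,0,0,0,1],[-0.034,0,0,0,0,0,1],[-0.039,0,0,0,0,0,1],[-0.043,0,0,0,0,0,1],[-0.046,0,0,0,0,0,1]],
])

```text
time_s: 10.45
tool_pos: [0.5717, -0.0428, 0.0053]
tool_rot: [-180.0, -0.2, 86.0]
force: [-7.4, 2.5, 19.7]
grip_width: 0.0007
```

```bash
python3 chk.py 10|grep -v '^2'
```

```text
[ 0.5717 -0.0435  0.0054] [-7.44  2.17 19.89]
pad z med 0.032785053567633365 2255 ymax -0.016870243138595264
```

Call:
arm_command([
  [[-0.004,0,0,0,0,0,1],[-0.009,0,0,0,0,0,1],[-0.014,0,0,0,0,0,1],[-0.019,0,0,0,0,0,1],[-0.024,0,0,0,0,0,1],[-0.029,0,0,0,0,0,1],[-0.034,0,0,0,0,0,1],[-0.039,0,0,0,0,0,1],[-0.043,0,0,0,0,0,1],[-0.046,0,0,0,0,0,1]],
])

```text
time_s: 11.5
tool_pos: [0.5681, -0.0891, 0.0053]
tool_rot: [-179.9, -0.2, 86.0]
force: [-8.2, 3.0, 21.1]
grip_width: 0.0005
```

```bash
python3 chk.py 11|grep -v '^2'
```

```text
[ 0.5681 -0.0898  0.0054] [-7.52  2.55 20.18]
pad z med 0.03278786506325279 2251 ymax -0.06320638939643872
```

Call:
arm_command([
  [[-0.002,0,0,0,0,0,1],[-0.004,0,0,0,0,0,1],[-0.006,0,0,0,0,0,1],[-0.008,0,0,0,0,0,1],[-0.009,0,0,0,0,0,1],[-0.01,0,0,0,0,0,1],[-0.011,0,0,0,0,0,1],[-0.012,0,0,0,0,0,1],[-0.012,0,0,0,0,0,1]],
])

```text
time_s: 12.45
tool_pos: [0.5675, -0.0977, 0.0053]
tool_rot: [-179.9, -0.4, 86.1]
force: [-7.5, 7.7, 21.8]
grip_width: 0.0003
```

```bash
python3 chk.py 12|grep -v '^2'
```

```text
[ 0.5674 -0.0978  0.0053] [-9.38  8.47 21.99]
pad z med 0.032800263565915894 2269 ymax -0.07177050410035353
```

Call:
arm_command([
  [[-0.002,0,0,0,0,0,1],[-0.003,0,0,0,0,0,1],[-0.003,0,0,0,0,0,1],[-0.003,0,0,0,0,0,1]],
])

```text
time_s: 12.9
tool_pos: [0.5674, -0.0978, 0.0053]
tool_rot: [-179.9, -0.6, 86.2]
force: [-8.5, 12.7, 22.8]
grip_width: 0.0003
```

```bash
python3 chk.py 13|grep -v '^2'
python3 - <<'E'
from h import *
c=cam('scene','s13')
cv2.imwrite('pics/s13c.png',cv2.resize(cv2.imread('pics/s13.png')[160:260,225:340],None,fx=6,fy=6,interpolation=cv2.INTER_CUBIC))
E
```

```text
[ 0.5675 -0.0978  0.0053] [-8.49 13.33 22.93]
pad z med 0.03273694593730904 2286 ymax -0.07153996747116319
```

View pics/s13c.png

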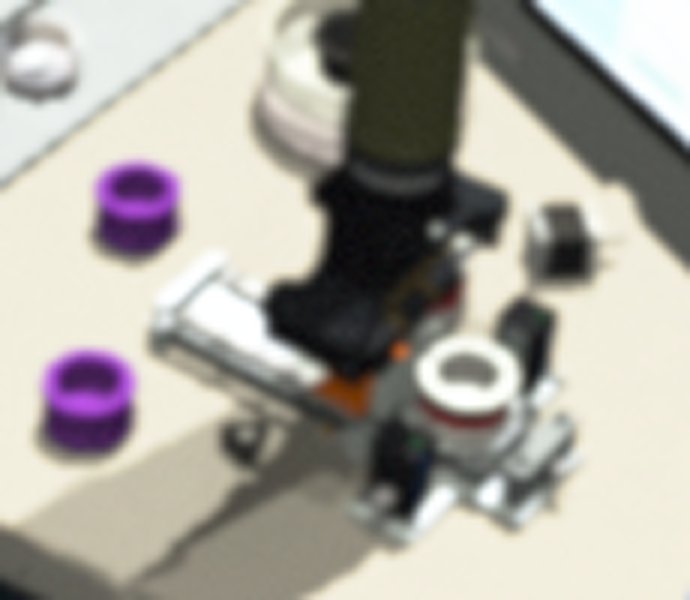

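Call:
arm_command([
  [[-0.002,0,-0.002,0,0,0,1],[-0.001,0,-0.004,0,0,0,1],[-0.001,0,-0.006,0,0,0,1],[0,0,-0.008,0,0,0,1],[0,0,-0.01,0,0,0,1],[0,0,-0.012,0,0,0,1],[0,0,-0.014,0,0,0,1],[0,0,-0.018,0,0,0,1],[0,0,-0.024,0,0,0,1],[0,0,-0.03,0,0,0,1]],
])

```text
time_s: 14.0
tool_pos: [0.5673, -0.1052, 0.0335]
tool_rot: [-180.0, 0.0, 86.0]
force: [0.6, -0.8, 0.7]
grip_width: 0.0003
```

```bash
python3 chk.py 14|grep -v '^2'
```

```text
[ 0.5682 -0.1053  0.0346] [ 0.15 -0.72  0.65]
pad z med 0.03991559331035037 4102 ymax -0.07237238225157872
```

Pad is back up at 0.040. Now I'll rise and move clear for a check.

Call:
arm_command([
  [[0.005,0,-0.03,0,0,0,1],[0.01,0,-0.07,0,0,0,1],[0.02,0,-0.11,0,0,0,1],[0.05,0,-0.15,0,0,0,1],[0.08,0,-0.18,0,0,0,1],[0.12,0,-0.2,0,0,0,1],[0.16,-0.03,-0.2,0,0,0,1],[0.16,-0.05,-0.2,0,0,0,1],[0.16,-0.05,-0.2,0,0,0,1]],
])

```text
time_s: 14.95
tool_pos: [0.527, 0.0601, 0.2336]
tool_rot: [-180.0, -0.1, 86.2]
force: [-0.1, -1.2, -0.6]
grip_width: 0.0003
```

Run:
```python
from h import *
o=get_obs();print(o['tool_pos'],o['force'],o['time_s'])
for n in('top','scene'):
    c=cam(n,n+'15');np.savez(n+'15.npz',**c)
    if n=='top':
        for h,uv in (('cup',search_frame('cup',n)),('pad',search_frame('pad_top',n))): print(h,[(d['conf'],d['position']) for d in uv[:3]])
a=cv2.imread('pics/top15.png')[160:260,220:350];b=cv2.imread('pics/scene15.png')[160:260,225:340]
cv2.imwrite('pics/f_t.png',cv2.resize(a,None,fx=6,fy=6,interpolation=cv2.INTER_CUBIC))
cv2.imwrite('pics/f_s.png',cv2.resize(b,None,fx=6,fy=6,interpolation=cv2.INTER_CUBIC))
t=dict(np.load('top15.npz'));im=t['img'].astype(int);vv,uu=np.mgrid[0:384,0:512]
m=(im[...,0]>100)&(im[...,2]<90)&(im[...,0]-im[...,2]>60)&(abs(uu-300)<30)&(abs(vv-210)<25)
us,vs=uu[m],vv[m];print(m.sum(),worldz(t,us.mean(),vs.mean(),.039),np.median([world(t,u,v)[2] for u,v in zip(us,vs)]))
```

```text
[0.52696711 0.0601239  0.23363935] [-0.1471693  -1.15349356 -0.61741113] 14.95
cup [(0.89, [323.8, 207.9]), (0.79, [238.2, 191.8]), (0.55, [391.1, 192.7])]
pad [(0.69, [300.4, 212.7])]
248 [ 0.562652   -0.09508029  0.039     ] 0.038868563958371016
```

View pics/f_t.png

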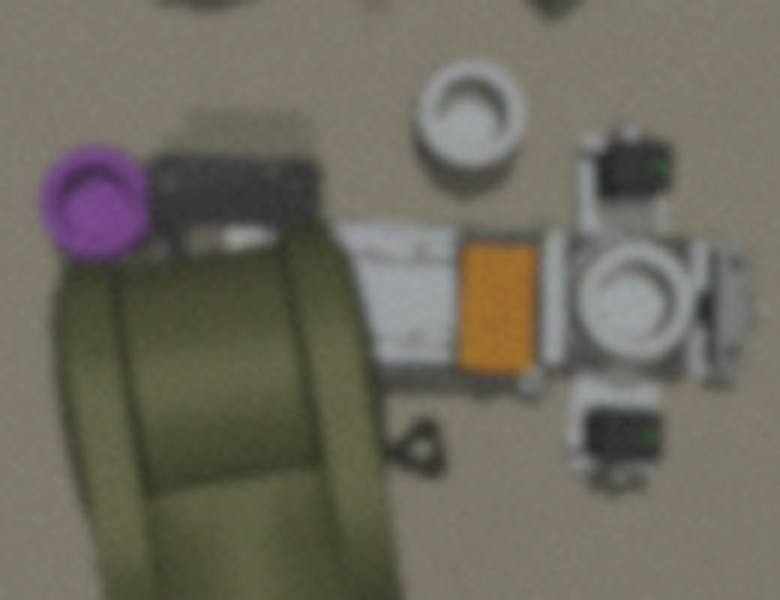

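View pics/f_s.png

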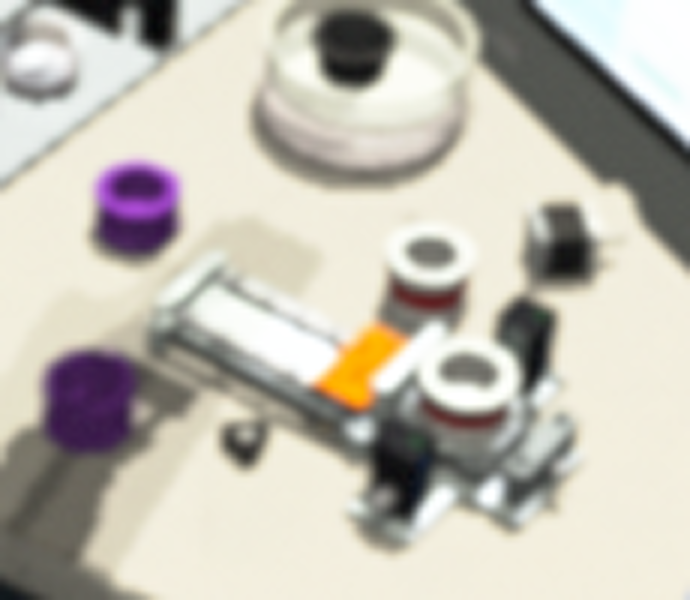

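```bash
python3 -c "
from cell import *
print(sign_off())"
```

```text
the job is handed in; nothing more can be done
None
```

The carriage is at the end stop with the pad up, and the cup stands in its nest between the two gauge heads. I handed the job in at about 15 s of the 38 s allowed. `sign_off()` reports no verdict.

I pressed the pad to its rigid stop with the closed fingertips: 18–23 N on the wrist, with the pad top at 33 mm. I held it there through the whole push to the stop, then lifted off so it could lock and moved the arm clear.

**Last checks:**
- **Travel:** the top camera gave 0.120 m, and the fingertip and wrist-camera measurements agreed.
- **Pad:** its top measured 39 mm, which is fully up.
- **Cup:** in the pictures it is upright in the nest. I did not measure its offset from the nest centre to the millimetre.
- **Other objects:** mid_cup, star_knob, motor and the two purple look-alikes look unmoved in the final pictures. I did not measure their positions or check the other bystanders individually.
- **Contact:** the tool force was back to about zero, with the gripper clear at 0.23 m.

**One disagreement:** the closed fingertips met the pad with the reported TCP at about 13 mm instead of the expected 39 mm. The real tips therefore sit about 26 mm higher than the reported TCP. I went by measured force and camera depth for the press height.

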